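# Screwdrivers back into their colour-coded holders

### The job

Pick out the three screwdrivers on the desk and lay each one into the holder of its own handle colour: red in red, green in green, yellow in yellow. Each handle must lie level in both grooves of its holder, centred along it (which way the blade points does not matter). Leave the side cutters, the marker and the flux tin where they are.

Things in the scene. Friction and masses are not known exactly. Their poses are not given: they have to be found in the camera images.
- driver_red_handle (a point): large screwdriver with a red round handle, 196 mm long, lying loose on the desk. The point is on its axis, in the middle of the handle, close to its balance point, 14 mm above the desk at the start. The handle is 95 mm long and 28 mm thick; +y points along the axis to the handle's end, -y to the blade tip; z is up at the start. Weighs about 60 g
- holder_red: red plastic screwdriver holder, fixed to the desk: a base plate 86 x 48 x 5 mm (long along x) with two upright 90-degree V saddles, 5 mm thick, at x = -25 and +25 mm, leaving 45 mm free between them for fingers. The grooves run along x, their bottom is 14 mm above the desk, their tops 33 mm (blunt, rounded), the mouth 38 mm wide. The origin is the middle of the underside, on the desk; z up. The red handle lying in both grooves has its axis 34 mm above the desk
- driver_green_handle (a point): middle-sized screwdriver with a green round handle, 161 mm long, lying loose on the desk. The point is on its axis, in the middle of the handle, close to its balance point, 12.5 mm above the desk at the start. The handle is 84 mm long and 25 mm thick; +y points along the axis to the handle's end, -y to the blade tip; z is up at the start. Weighs about 60 g
- holder_green: green plastic screwdriver holder, fixed to the desk: a base plate 86 x 48 x 5 mm (long along x) with two upright 90-degree V saddles, 5 mm thick, at x = -25 and +25 mm, leaving 45 mm free between them for fingers. The grooves run along x, their bottom is 14 mm above the desk, their tops 33 mm (blunt, rounded), the mouth 38 mm wide. The origin is the middle of the underside, on the desk; z up. The green handle lying in both grooves has its axis 32 mm above the desk
- driver_yellow_handle (a point): small screwdriver with a yellow round handle, 131 mm long, lying loose on the desk. The point is on its axis, in the middle of the handle, close to its balance point, 8.5 mm above the desk at the start. The handle is 76 mm long and 17 mm thick; +y points along the axis to the handle's end, -y to the blade tip; z is up at the start. Weighs about 60 g
- holder_yellow: yellow plastic screwdriver holder, fixed to the desk: a base plate 86 x 48 x 5 mm (long along x) with two upright 90-degree V saddles, 5 mm thick, at x = -25 and +25 mm, leaving 45 mm free between them for fingers. The grooves run along x, their bottom is 14 mm above the desk, their tops 33 mm (blunt, rounded), the mouth 38 mm wide. The origin is the middle of the underside, on the desk; z up. The yellow handle lying in both grooves has its axis 26 mm above the desk
- cutters_mid (a point): bystander: side cutters with red handles, 40 x 148 x 12 mm, lying flat behind the work; the point is their middle, half-way up; their length is along y
- marker_mid (a point): bystander: felt marker, white with a black cap, 18 x 130 x 19 mm, lying flat; the point is its middle, half-way up; its length is along y
- tin_mid (a point): bystander: flat round flux tin with a red lid, 51 mm across, 18 mm high; the point is its middle, half-way up
- tool_pouch: black tool bag standing fixed on the desk behind the work, to the right of the middle: an obstacle to keep the arm and gripper clear of, 265 mm high. The origin is at the desk, z up; it reaches from x = -31 to +56 mm and y = -101 to +101 mm about it
Mind the look-alikes: they are no part of the job. What is shaped like the part that bears driver_green_handle but brown is not meant.

How it is judged:
By the outcome, as a careful person would: the job done as asked, in the order asked, and still so for the second after the job is handed in, with the robot touching nothing.
It also fails if it takes over 93 s, if anything falls off the work surface, if the arm or the gripper's body presses on something with over 40 N, if the wrist force passes 120 N, or if a joint passes its speed limit or range.

### The arm

A 6-joint arm with a two-finger parallel gripper is mounted at the origin on a cart in front of the work surface, level with it; the furniture and walls round the work are solid. World frame = base frame: x ahead of the robot, y to its left, z up, the work surface at z = 0. Lengths are in m, angles in degrees, forces in N, time in s.
With the tool pointing down it reaches from about 0.275 to 0.85 m from the base axis. Payload 19 kg.
Tool frame: the origin (TCP) lies midway between the tips of the shut fingers; the grasp point (between the pads) lies 19 mm behind it; z points along the fingers, y is the line along which they close (so a half turn about z gives the same grasp; the last joint's range is limited). The gripper opens to 85 mm and grips with 20 to 120 N. Pads are 22 mm wide; open, the fingers measure 114 mm over their backs; the gripper's body (76 mm by 85 mm) begins 54 mm behind the grasp point. The pads swing forward as they close: fully open they stand 13 mm farther back than shut.
Start: joints at [66.52, 8.623, 82.357, -0, 89.026, -7.678], TCP at [0.157, 0.553, 0.196] pointing down, gripper open.
Joint ranges: [-160.23, 160.23], [-39.13, 120.54], [6.94, 153.29], [-79.49, 259.48], [9.18, 160.14], [-161.06, 161.06]. Speed limits (degrees/s): [108.29, 108.29, 127.2, 172.46, 172.46, 172.46].

### API

Orientations are given as a 3x3 rotation matrix whose columns are the frame's x, y, z axes.
In Python, from bench import * gives the robot as it stands. The module is installed in compiled form; this text tells all that it offers.
- The arm moves only by the tool play_rows, never from a script. Its argument "commands" is a list of rows, each a list of 5 numbers: the finger opening in m, from 0 to 0.0854, then the shift along the tool's x, y, z in m, then the turn about the tool's z in rad. In form: [[fingers, tx, ty, tz, turn], ...]. A call has 1 to 5 rows; each row shifts and turns the commanded pose from where the row before left it, along the tool's axes as they then stand; what a row does not reach is not made up. A row lasts 1/12 s, in which the tool goes at most 41.7 mm and 7.16 degrees, less where a joint would pass 70% of its speed; a pose out of reach is approached as far as the arm can. A call with a gripper value outside its range is refused whole. The fingers move at their own pace and stop on an object; "force" is the grip in N (left out, the last holds). Time passes only in rows, so rows that do not move let the fingers close. It gives the time, the measured TCP pose, the force, the opening and the grip force at its end, in the units of the state.
- read_state(): the state, without advancing time (a new reading comes with each control period).
- grab_frame(name): name is "scene" or "top" or "wrist"; returns the picture (480x640x3 uint8, red, green, blue); there is no depth.
- camera_params(name): a dict with "fx", "fy", "cx", "cy" (pixels), "rvec" (rotation vector, rad) and "tvec" (3), from world to camera coordinates, as OpenCV has them. Camera axes: x right, y down, z forward; pixel columns grow to the right and rows downward; lengths in m; the calibration is good to about 2 mm. The wrist camera is an equidistant fisheye: a pixel r from the principal point sees the ray r / f radians off the axis. A picture is of the moment at which its call begins: read the wrist's pose just before it. camera_params takes no time and is no camera call; for the wrist camera it gives the pose at the moment of the call.
- job_done(): hands the job in; it is judged then, once.
Trained networks look in the newest picture that a camera, given by its name, has taken for a name from the list of things; names that differ only in an ending like _2 or _b are one class to them, and where a whole thing is asked for, a point or a joint stands for the part that bears it (a point fixed in the world has none). Each returns a list of dicts, best first, with "confidence" (0 to 1); they miss things now and then, are a little off and sometimes report something else, mostly with a low value. They report only what shows in the picture. A call takes as long as a camera call. They do not tell look-alikes from the thing itself.
- search_frame(camera, name): "box" ([left, top, right, bottom] in pixels, round what is visible of it).
The state is a dict: "time": time; "joint_pos": joint angles; "qvel": joint speeds; "joint_torque": joint torques, N m; "tool_pos": TCP position; "ee_rot": TCP orientation; "force": force on the tool from outside, world axes, zero at the start; "torque": the same for the moment, N m; "opening": finger opening in m; "gripper_force": force on a finger pad.
Only numpy, scipy, OpenCV 4.12 (cv2) and the standard library are available. Lean on these libraries where they do the work, as an engineer would, in place of code of your own. Each camera call takes 0.05 s, during which the arm holds its last target. There are 200 camera calls.

## Working session

There is one attempt and no reset: what is moved stays moved. The work goes in short steps, Python scripts to look and compute and a tool call to move; the robot and the scene stay as the last step left them, time stands still between calls to the robot, and variables do not carry over. Pictures are saved under pics/ and viewed, at most 14 in all, crops included, and the job is handed in when it is done.

Besides the shell and the picture viewer there is one more tool, called after ">>>" as name(argument=value, ...), one argument or row to a line, values as JSON. play_rows: Moves the arm, as the interface text tells. Its arguments: {"type":"object","properties":{"commands":{"type":"array"},"force":{"type":"number"}},"required":["commands"]}

```bash
mkdir -p pics; python3 - <<'E'
from bench import *
import cv2, numpy as np
s=read_state();print(s['time'],s['tool_pos'],np.round(s['ee_rot'],3).tolist(),s['opening'])
for n in ['top','scene']:
    im=grab_frame(n);cv2.imwrite(f'pics/{n}0.png',im[:,:,::-1])
    p=camera_params(n);print(n,p)
    if n=='top':
        for k in ['driver_red_handle','driver_green_handle','driver_yellow_handle','holder_red','holder_green','holder_yellow','tool_pouch','cutters_mid','marker_mid','tin_mid']:
            print(k,[(np.round(d['box']).astype(int).tolist(),round(d['confidence'],2)) for d in search_frame('top',k)][:3])
E
```

```text
0.0 [0.15648353 0.55301472 0.19580603] [[-0.962, 0.272, -0.0], [0.272, 0.962, -0.001], [0.0, -0.001, -1.0]] 0.08550631836893062
top {'fx': 520.0959258830974, 'fy': 520.0959258830974, 'cx': 321.3396201052971, 'cy': 240.3770508775487, 'rvec': array([ 2.18657303, -2.18949323,  0.10191296]), 'tvec': array([0.00215298, 0.5873839 , 1.28917444])}
driver_red_handle [([159, 228, 173, 303], 0.68)]
driver_green_handle [([369, 284, 393, 315], 0.57), ([467, 247, 487, 309], 0.55)]
driver_yellow_handle [([430, 266, 443, 300], 0.72), ([470, 245, 488, 306], 0.58)]
holder_red [([310, 250, 334, 280], 0.61)]
holder_green [([261, 254, 275, 288], 0.97)]
holder_yellow [([205, 247, 225, 283], 0.91)]
tool_pouch []
cutters_mid [([246, 203, 304, 217], 0.91)]
marker_mid [([187, 204, 240, 213], 0.73), ([246, 203, 304, 216], 0.26)]
tin_mid [([443, 187, 468, 207], 0.7)]
scene {'fx': 511.82969017317146, 'fy': 511.82969017317146, 'cx': 313.4968782119791, 'cy': 232.52228044639097, 'rvec': array([ 0.96997902, -2.57187883,  0.90840638]), 'tvec': array([0.45460806, 0.32684977, 1.32961878])}
```

View pics/top0.png

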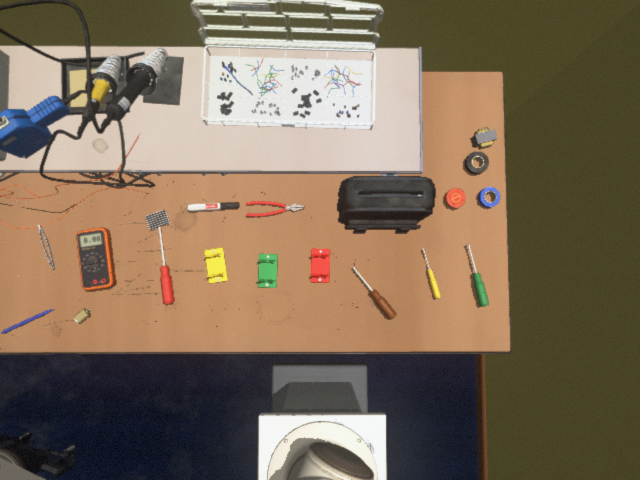

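View pics/scene0.png

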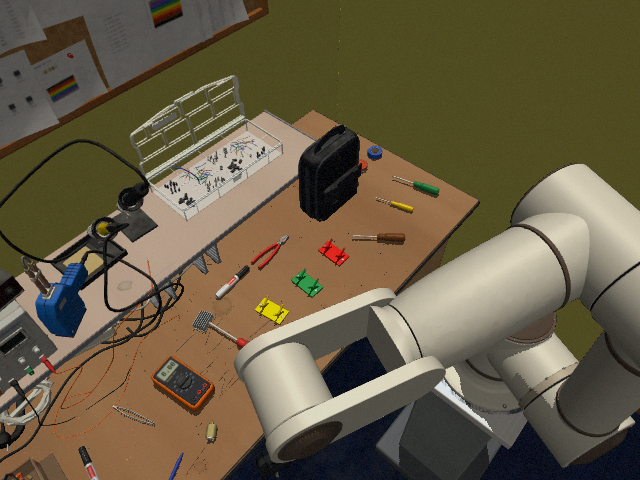

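```bash
cat > h.py <<'E'
from bench import *
import cv2, numpy as np
def to_plane(name,uv,z,p=None):
    p=p or camera_params(name); R=cv2.Rodrigues(np.array(p['rvec']))[0]; c=-R.T@np.array(p['tvec'])
    uv=np.atleast_2d(uv).astype(float); q=(uv-[p['cx'],p['cy']])/[p['fx'],p['fy']]
    if name=='wrist':
        r=np.linalg.norm(q,axis=1); s=np.sinc(r/np.pi)
        d=np.c_[q*s[:,None],np.cos(r)]
    else: d=np.c_[q,np.ones(len(q))]
    d=d@R
    return c+d*((z-c[2])/d[:,2])[:,None]
H={'red':[(0,8),(172,180)],'green':[(45,85)],'yellow':[(22,34)]}
def mask(im,col):
    h=cv2.cvtColor(im,cv2.COLOR_RGB2HSV); m=np.zeros(im.shape[:2],np.uint8)
    for a,b in H[col]: m|=cv2.inRange(h,(a,150,70),(b,255,255))
    return m
def axis(name,im,col,roi,z,p=None):
    """largest colour blob in roi -> its pixels on plane z: centre, yaw(deg), length, width"""
    l,t,r,b=roi; m=np.zeros(im.shape[:2],np.uint8); m[t:b,l:r]=mask(im,col)[t:b,l:r]
    c=max(cv2.findContours(m,0,2)[0],key=cv2.contourArea)
    P=to_plane(name,c.reshape(-1,2),z,p)[:,:2]
    (x,y),(w,h),_=rr=cv2.minAreaRect((P*1000).astype(np.float32))
    B=cv2.boxPoints(rr); e=max(B[1]-B[0],B[2]-B[1],key=np.linalg.norm); yaw=np.degrees(np.arctan2(e[1],e[0]))
    return np.round([x,y,(yaw+90)%180-90,max(w,h),min(w,h)],1)
E
python3 - <<'E'
from h import *
im=grab_frame('top')
for k,c,roi,z in [('dr','red',(150,255,185,315),.014),('dg','green',(465,260,500,315),.0125),('dy','yellow',(420,260,450,305),.0085),
 ('hr','red',(300,240,340,290),.01),('hg','green',(250,245,285,295),.01),('hy','yellow',(195,240,235,290),.01)]:
    print(k,axis('top',im,c,roi,z))
print('pouch', np.round(to_plane('top',[[340,230],[432,230],[340,180]],.26),3))
print(np.round(to_plane('top',[[0,352],[508,352],[400,172],[455,198],[165,228],[272,208],[215,206]],0),3))
E
```

```text
dr [477.6 391.2   8.   95.2  28. ]Traceback (most recent call last):
  File "<stdin>", line 5, in <module>
  File "h.py", line 20, in axis
    c=max(cv2.findContours(m,0,2)[0],key=cv2.contourArea)
ValueError: max() iterable argument is empty
```

```bash
sed -i "s/'green':\[(45,85)\]/'green':[(45,92)]/; s/(a,150,70)/(a,150,40)/" h.py
python3 - <<'E'
from h import *
im=grab_frame('top')
h=cv2.cvtColor(im,cv2.COLOR_RGB2HSV);print(h[288,481],h[290,482],h[288,435],h[268,268],h[265,215],h[265,320])
for k,c,roi,z in [('dr','red',(150,255,185,315),.014),('dg','green',(465,260,500,315),.0125),('dy','yellow',(420,260,450,305),.0085),
 ('hr','red',(300,240,340,290),.005),('hg','green',(250,245,285,295),.005),('hy','yellow',(195,240,235,290),.005)]:
  try:  print(k,axis('top',im,c,roi,z))
  except Exception as e: print(k,e)
print('pouch', np.round(to_plane('top',[[340,230],[432,230],[340,180]],.26),3))
print(np.round(to_plane('top',[[0,352],[508,352],[400,172],[455,198],[165,228],[272,208],[215,206]],0),3))
E
```

```text
[ 63 118 180] [ 63 114 175] [ 28 157 246] [ 64 131 187] [ 28 175 246] [  2 178 245]
dr [477.6 390.7   7.   95.   28. ]
dg max() iterable argument is empty
dy [ 478.3 -283.6   16.2   73.2   14.7]
hr [ 5.26e+02  5.90e+00 -2.00e-01  8.66e+01  4.83e+01]
hg max() iterable argument is empty
hy [526.3 270.7   9.4  85.8  49.7]
pouch [[ 0.59  -0.034  0.26 ]
 [ 0.59  -0.225  0.26 ]
 [ 0.695 -0.034  0.26 ]]
[[ 0.31   0.806  0.   ]
 [ 0.305 -0.472  0.   ]
 [ 0.767 -0.204  0.   ]
 [ 0.699 -0.346  0.   ]
 [ 0.621  0.402  0.   ]
 [ 0.673  0.128  0.   ]
 [ 0.678  0.275  0.   ]]
```

```bash
sed -i "s/(a,150,40)/(a,100,40)/" h.py
cat >> h.py <<'E'
def plan(x,y,z,yaw):
    """target TCP (mm), handle yaw (deg) -> turn about tool z, then the shift in the turned tool axes (mm)"""
    s=read_state(); R=np.array(s['ee_rot']); p=np.array(s['tool_pos'])*1000
    cur=np.degrees(np.arctan2(R[1,0],R[0,0])); d=(yaw-cur+90)%180-90
    a=np.radians(cur+d); X=np.array([np.cos(a),np.sin(a),0]); D=np.array([x,y,z])-p
    print('t=%.2f pos'%s['time'],p.round(1),'yaw %.1f'%cur,'open %.4f'%s['opening'],'F',np.round(s['force'],1),'grip',np.round(s['gripper_force'],1),'j',np.round(s['joint_pos'],0))
    print('turn %.3f rad'%-np.radians(d),'shift', np.round([D@X,D@[X[1],-X[0],0],-D[2]],1))
E
python3 - <<'E'
from h import *
im=grab_frame('top')
for k,c,roi,z in [('dr','red',(150,255,185,315),.014),('dg','green',(465,260,500,315),.0125),('dy','yellow',(420,260,450,305),.0085),
 ('hr','red',(300,240,340,290),.005),('hg','green',(250,245,285,295),.005),('hy','yellow',(195,240,235,290),.005)]:
  print(k,axis('top',im,c,roi,z))
plan(465,391,150,7)
E
```

```text
dr [478.1 391.2   7.6  96.3  28.4]
dg [ 464.  -401.    12.8   82.3   22.3]
dy [ 478.9 -284.2   18.8   74.2   13.6]
hr [ 5.26e+02  5.90e+00 -2.00e-01  8.66e+01  4.84e+01]
hg [512.6 138.9  -1.9  84.3  46.9]
hy [526.3 270.8   9.2  86.6  49.7]
t=0.75 pos [156.6 553.2 196.4] yaw 164.2 open 0.0854 F [-0.1 -0.3 -0.2] grip 0.0 j [67.  9. 82.  0. 89. -8.]
turn -0.398 rad shift [-286.4 -198.6   46.4]
```

>>> play_rows(
  commands=[
    [0.085, 0, 0, 0, -0.1],
    [0.085, 0, 0, 0, -0.1],
    [0.085, 0, 0, 0, -0.1],
    [0.085, 0, 0, 0, -0.098],
    [0.085, 0, 0, 0, 0],
  ],
  force=40,
)

```text
time: 1.17
tool_pos: [0.1566, 0.5532, 0.1964]
ee_rot: [[-0.992, -0.127, -0.0], [-0.127, 0.992, -0.0], [0.0, -0.0, -1.0]]
force: [0.1, -0.5, -0.4]
opening: 0.0846
gripper_force: 0.0
```

>>> play_rows(
  commands=[
    [0.085, -0.029, -0.02, 0, 0],
    [0.085, -0.029, -0.02, 0, 0],
    [0.085, -0.029, -0.02, 0, 0],
    [0.085, -0.029, -0.02, 0, 0],
    [0.085, -0.029, -0.02, 0, 0],
  ],
)

```text
time: 1.58
tool_pos: [0.3139, 0.4707, 0.1965]
ee_rot: [[-0.993, -0.118, 0.0], [-0.118, 0.993, 0.0], [-0.0, 0.0, -1.0]]
force: [-0.5, 0.1, -0.5]
opening: 0.085
gripper_force: 0.0
```

>>> play_rows(
  commands=[
    [0.085, -0.029, -0.02, 0, 0],
    [0.085, -0.029, -0.02, 0, 0],
    [0.085, -0.029, -0.02, 0, 0],
    [0.085, -0.029, -0.02, 0, 0],
    [0.085, -0.025, -0.019, 0, 0],
  ],
)

```text
time: 2.0
tool_pos: [0.4665, 0.3893, 0.1963]
ee_rot: [[-0.993, -0.118, 0.0], [-0.118, 0.993, -0.0], [-0.0, -0.0, -1.0]]
force: [-0.3, 0.4, 0.6]
opening: 0.0852
gripper_force: 0.0
```

>>> play_rows(
  commands=[
    [0.085, 0, 0, 0.02, 0],
    [0.085, 0, 0, 0.02, 0],
    [0.085, 0, 0, 0.006, 0],
    [0.085, 0, 0, 0, 0],
    [0.085, 0, 0, 0, 0],
  ],
)

```text
time: 2.42
tool_pos: [0.4646, 0.3908, 0.151]
ee_rot: [[-0.993, -0.121, 0.0], [-0.121, 0.993, 0.0], [-0.0, 0.0, -1.0]]
force: [-0.1, -0.2, -0.8]
opening: 0.0852
gripper_force: 0.0
```

```bash
python3 - <<'E'
from h import *
plan(478,391,4,7.3)
p=camera_params('wrist'); im=grab_frame('wrist');cv2.imwrite('pics/w1.png',im[:,:,::-1])
print({k:np.round(v,3) for k,v in p.items()})
E
```

```text
t=2.42 pos [464.6 390.8 151. ] yaw -173.1 open 0.0852 F [-0.1 -0.2 -0.8] grip 0.0 j [ 33.  13.  82.  -0.  85. -64.]
turn -0.006 rad shift [-13.3  -1.6 147. ]
{'fx': np.float64(371.648), 'fy': np.float64(371.648), 'cx': np.float64(320.558), 'cy': np.float64(237.802), 'rvec': array([-1.935, -2.184, -0.34 ]), 'tvec': array([-0.333, -0.511,  0.182])}
```

View pics/w1.png

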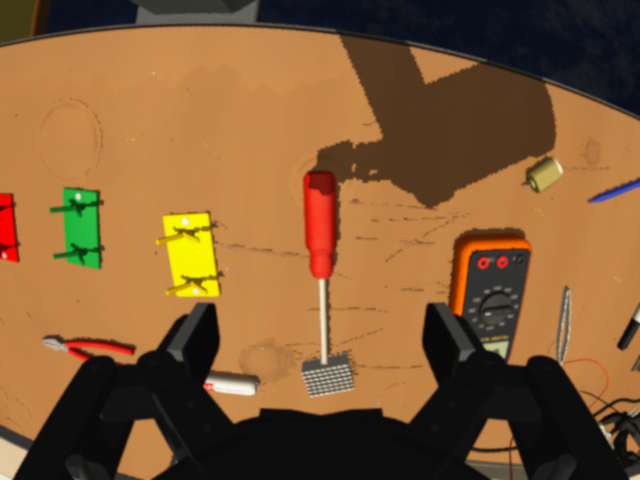

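```bash
python3 - <<'E'
from h import *
p=camera_params('wrist'); im=grab_frame('wrist')
print(axis('wrist',im,'red',(295,160,345,285),.014,p))
for c,roi in [('green',(50,180,110,280)),('yellow',(155,205,225,300))]: print(c,axis('wrist',im,c,roi,.005,p))
E
```

```text
[477.6 393.1   8.3  99.9  28.2]
green [510.6 131.8  -1.3  85.1  67.8]
yellow [524.9 266.9   9.2  85.9  59.8]
```

>>> play_rows(
  commands=[
    [0.07, -0.012, -0.001, 0, -0.015],
    [0.07, 0, 0, 0.035, 0],
    [0.07, 0, 0, 0.035, 0],
    [0.07, 0, 0, 0.035, 0],
    [0.07, 0, 0, 0.02, 0],
  ],
)

```text
time: 2.93
tool_pos: [0.4764, 0.3905, 0.0224]
ee_rot: [[-0.991, -0.137, -0.002], [-0.137, 0.991, -0.001], [0.002, -0.001, -1.0]]
force: [0.0, 0.7, -0.4]
opening: 0.0699
gripper_force: 0.0
```

>>> play_rows(
  commands=[
    [0.06, 0, 0, 0.012, 0],
    [0.06, 0, 0, 0.01, 0],
    [0.06, 0, 0, 0, 0],
    [0.05, 0, 0, 0, 0],
    [0.05, 0, 0, 0, 0],
  ],
)

```text
time: 3.35
tool_pos: [0.4776, 0.3916, 0.005]
ee_rot: [[-0.991, -0.137, 0.002], [-0.137, 0.991, 0.001], [-0.002, 0.001, -1.0]]
force: [0.5, 0.2, -0.5]
opening: 0.0502
gripper_force: 0.0
```

>>> play_rows(
  commands=[
    [0.02, 0, 0, 0, 0],
    [0.02, 0, 0, 0, 0],
    [0.02, 0, 0, 0, 0],
    [0.02, 0, 0, 0, 0],
    [0.02, 0, 0, 0, 0],
  ],
  force=40,
)

```text
time: 3.77
tool_pos: [0.4768, 0.3911, 0.0036]
ee_rot: [[-0.991, -0.137, 0.0], [-0.137, 0.991, 0.0], [-0.0, 0.0, -1.0]]
force: [0.0, -0.5, 0.0]
opening: 0.0204
gripper_force: 0.0
```

```bash
python3 - <<'E'
from h import *
plan(476,391,100,7.8)
im=grab_frame('wrist');cv2.imwrite('pics/w2.png',im[:,:,::-1])
E
```

```text
t=3.77 pos [476.8 391.1   3.6] yaw -172.1 open 0.0204 F [ 0.  -0.5  0. ] grip 0.0 j [ 32.  21.  90.  -0.  69. -66.]
turn 0.001 rad shift [  0.8   0.  -96.4]
```

View pics/w2.png

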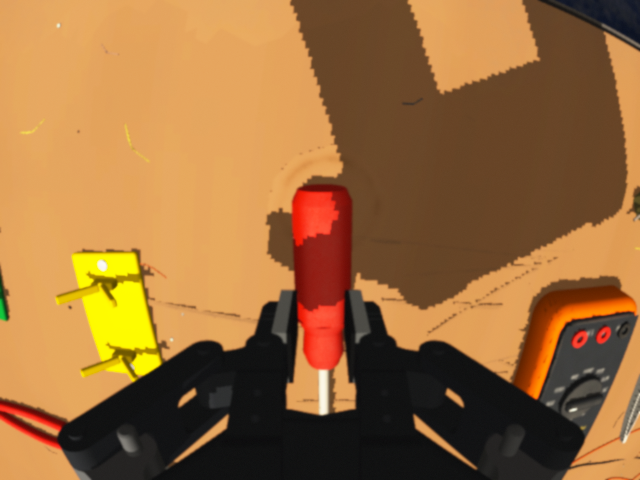

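>>> play_rows(
  commands=[
    [0.0, 0, 0, 0, 0],
    [0.0, 0, 0, 0, 0],
    [0.0, 0, 0, 0, 0],
  ],
  force=40,
)

```text
time: 4.07
tool_pos: [0.4767, 0.391, 0.0034]
ee_rot: [[-0.991, -0.137, -0.0], [-0.137, 0.991, -0.0], [0.0, -0.0, -1.0]]
force: [0.3, -0.2, -0.0]
opening: 0.0001
gripper_force: 0.0
```

```bash
python3 - <<'E'
from h import *
plan(476,391,100,7.8)
p=camera_params('wrist');R=cv2.Rodrigues(p['rvec'])[0];print('cam',(-R.T@p['tvec']).round(3),R[2].round(2))
im=grab_frame('wrist')
print(axis('wrist',im,'red',(285,170,360,380),.014,p), axis('wrist',im,'red',(285,170,360,380),.0,p))
for q in [(.477,.391,.0036),(.477,.391,.0226),(.477,.391,.014)]:
    c=R@np.array(q)+p['tvec'].ravel(); th=np.arctan2(np.hypot(*c[:2]),c[2]);u=c[:2]/np.hypot(*c[:2])*th*p['fx']+[p['cx'],p['cy']];print(q,u.round())
E
```

```text
t=4.07 pos [476.7 391.    3.4] yaw -172.1 open 0.0001 F [ 0.3 -0.2 -0. ] grip 0.0 j [ 32.  21.  90.  -0.  69. -66.]
turn 0.001 rad shift [  0.7   0.1 -96.6]
cam [0.4   0.381 0.181] [ 0.3   0.04 -0.95]
[457.2 389.8   8.   59.8  28.7] [462.  390.5   8.   64.8  31.1]
(0.477, 0.391, 0.0036) [319. 276.]
(0.477, 0.391, 0.0226) [319. 292.]
(0.477, 0.391, 0.014) [319. 284.]
```

```bash
python3 - <<'E'
from h import *
a=grab_frame('wrist');cv2.imwrite('pics/w3.png',a[:,:,::-1])
E
```

```text
(no output)
```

View pics/w3.png

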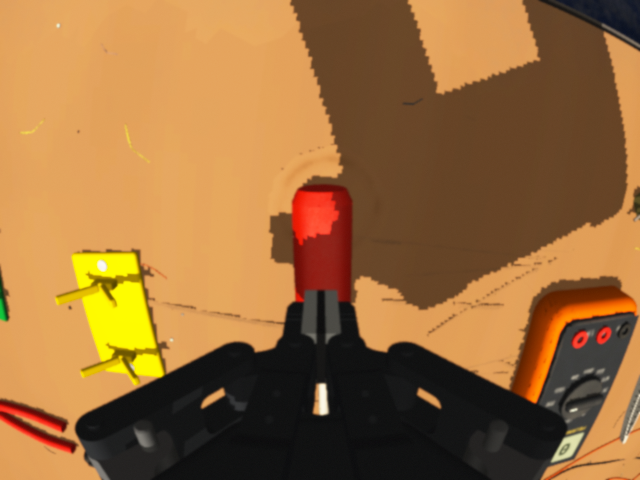

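>>> play_rows(
  commands=[
    [0.05, 0, 0, -0.01, 0],
    [0.05, 0, 0, 0, 0],
    [0.05, 0, 0, 0, 0],
    [0.05, 0, 0, 0, 0],
    [0.05, 0, 0, 0.01, 0],
  ],
)

```text
time: 4.58
tool_pos: [0.4776, 0.3916, 0.0048]
ee_rot: [[-0.991, -0.137, 0.002], [-0.137, 0.991, 0.001], [-0.002, 0.001, -1.0]]
force: [0.2, -0.2, 0.2]
opening: 0.0498
gripper_force: 0.0
```

>>> play_rows(
  commands=[
    [0.05, 0, 0, 0.002, 0],
    [0.05, 0, 0, 0.002, 0],
    [0.05, 0, 0, 0.002, 0],
    [0.05, 0, 0, 0, 0],
    [0.05, 0, 0, 0, 0],
  ],
)

```text
time: 5.0
tool_pos: [0.4767, 0.391, -0.0028]
ee_rot: [[-0.991, -0.137, -0.0], [-0.137, 0.991, -0.0], [0.0, -0.0, -1.0]]
force: [-0.5, 0.4, 0.3]
opening: 0.0501
gripper_force: 0.0
```

```bash
python3 - <<'E'
from h import *
plan(476,391,100,7.8)
p=camera_params('wrist');R=cv2.Rodrigues(p['rvec'])[0]
im=grab_frame('wrist');cv2.imwrite('pics/w4.png',im[:,:,::-1])
print(axis('wrist',im,'red',(285,170,360,440),.014,p))
s=read_state();E=np.array(s['ee_rot']);t=np.array(s['tool_pos'])
for y in (.025,-.025):
  for b in (0,-.019,-.038):
    c=R@(t+E@[.011,y,b])+p['tvec'].ravel(); th=np.arctan2(np.hypot(*c[:2]),c[2]);print(y,b,(c[:2]/np.hypot(*c[:2])*th*p['fx']+[p['cx'],p['cy']]).round())
E
```

```text
t=5.00 pos [476.7 391.   -2.8] yaw -172.1 open 0.0501 F [-0.5  0.4  0.3] grip 0.0 j [ 32.  21.  90.  -0.  68. -66.]
turn 0.001 rad shift [ 7.000e-01  1.000e-01 -1.028e+02]
[478.7 393.4   9.2 103.6  28.5]
0.025 0 [368. 255.]
0.025 -0.019 [373. 270.]
0.025 -0.038 [378. 287.]
-0.025 0 [270. 255.]
-0.025 -0.019 [265. 270.]
-0.025 -0.038 [259. 287.]
```

View pics/w4.png

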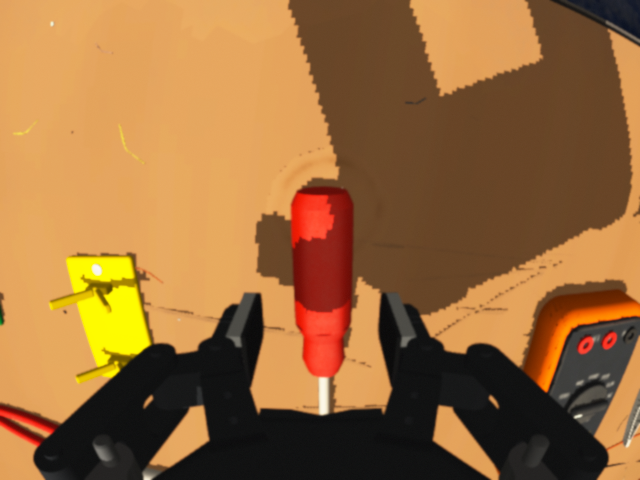

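>>> play_rows(
  commands=[
    [0.05, 0, 0, 0.006, 0],
    [0.05, 0, 0, 0.006, 0],
    [0.05, 0, 0, 0.006, 0],
    [0.05, 0, 0, 0.004, 0],
    [0.05, 0, 0, 0, 0],
  ],
)

```text
time: 5.47
tool_pos: [0.4762, 0.3906, -0.026]
ee_rot: [[-0.991, -0.137, -0.002], [-0.137, 0.991, -0.001], [0.002, -0.001, -1.0]]
force: [-0.4, -0.2, 0.1]
opening: 0.0501
gripper_force: 0.0
```

```bash
python3 - <<'E'
from h import *
plan(476,391,100,7.8)
im=grab_frame('wrist');cv2.imwrite('pics/w5.png',im[:,:,::-1])
E
```

```text
t=5.47 pos [476.2 390.6 -26. ] yaw -172.1 open 0.0501 F [-0.4 -0.2  0.1] grip 0.0 j [ 32.  23.  91.  -0.  66. -66.]
turn 0.001 rad shift [ 1.00e-01  4.00e-01 -1.26e+02]
```

View pics/w5.png

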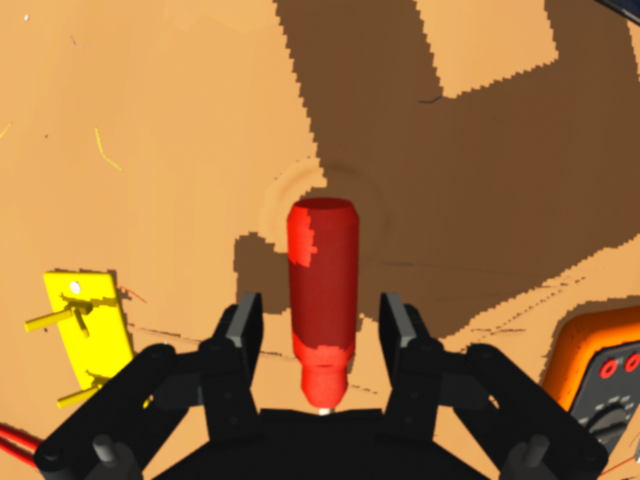

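>>> play_rows(
  commands=[
    [0.045, 0, 0, 0.002, 0],
    [0.035, 0, 0, 0, 0],
    [0.015, 0, 0, 0, 0],
    [0.015, 0, 0, 0, 0],
    [0.015, 0, 0, 0, 0],
  ],
  force=40,
)

```text
time: 5.93
tool_pos: [0.4769, 0.3911, -0.0264]
ee_rot: [[-0.991, -0.137, 0.0], [-0.137, 0.991, 0.0], [-0.0, 0.0, -1.0]]
force: [0.8, 0.7, 0.6]
opening: 0.0262
gripper_force: 39.4
```

>>> play_rows(
  commands=[
    [0.015, 0, 0, 0, 0],
    [0.015, 0, 0, 0, 0],
  ],
)

```text
time: 6.1
tool_pos: [0.4769, 0.3911, -0.0264]
ee_rot: [[-0.991, -0.137, 0.0], [-0.137, 0.991, 0.0], [-0.0, 0.0, -1.0]]
force: [0.1, -0.5, 3.0]
opening: 0.0264
gripper_force: 39.5
```

>>> play_rows(
  commands=[
    [0.015, 0, 0, -0.01, 0],
    [0.015, 0, 0, -0.025, 0],
    [0.015, 0, 0, -0.035, 0],
    [0.015, 0, 0, -0.035, 0],
    [0.015, 0, 0, -0.025, 0],
  ],
  force=40,
)

```text
time: 6.52
tool_pos: [0.4771, 0.3913, 0.1072]
ee_rot: [[-0.991, -0.137, 0.002], [-0.137, 0.991, 0.001], [-0.002, 0.001, -1.0]]
force: [-0.0, -0.1, -0.5]
opening: 0.0263
gripper_force: 39.5
```

```bash
python3 - <<'E'
from h import *
plan(430,6,105,0)
im=grab_frame('wrist');p=camera_params('wrist');cv2.imwrite('pics/w6.png',im[:,:,::-1])
t=grab_frame('top');cv2.imwrite('pics/top1.png',cv2.resize(t[200:340,130:350,::-1],None,fx=3,fy=3))
E
```

```text
t=6.52 pos [477.1 391.3 107.2] yaw -172.1 open 0.0263 F [-0.  -0.1 -0.5] grip 39.5 j [ 32.  16.  84.  -0.  80. -66.]
turn 0.137 rad shift [  47.1 -385.3    2.2]
```

View pics/w6.png

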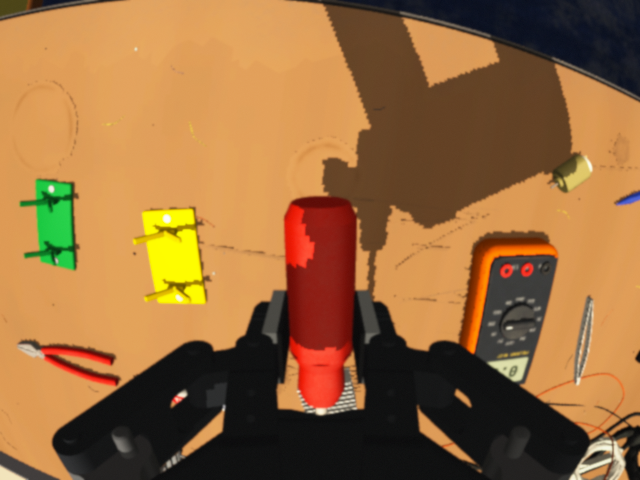

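>>> play_rows(
  commands=[
    [0.015, 0, 0, 0, 0.07],
    [0.015, 0, 0, 0, 0.07],
    [0.015, -0.004, -0.03, 0, 0],
    [0.015, -0.004, -0.032, 0, 0],
    [0.015, -0.004, -0.032, 0, 0],
  ],
)

```text
time: 7.03
tool_pos: [0.4878, 0.296, 0.1029]
ee_rot: [[-1.0, 0.002, -0.001], [0.002, 1.0, -0.001], [0.001, -0.001, -1.0]]
force: [0.2, -0.2, -1.2]
opening: 0.0265
gripper_force: 39.5
```

>>> play_rows(
  commands=[
    [0.015, -0.004, -0.032, 0, 0],
    [0.015, -0.004, -0.032, 0, 0],
    [0.015, -0.004, -0.032, 0, 0],
    [0.015, -0.004, -0.032, 0, 0],
    [0.015, -0.004, -0.032, 0, 0],
  ],
)

```text
time: 7.45
tool_pos: [0.5076, 0.1354, 0.1033]
ee_rot: [[-1.0, 0.003, -0.001], [0.003, 1.0, -0.0], [0.001, -0.0, -1.0]]
force: [0.2, 0.4, -1.7]
opening: 0.0265
gripper_force: 39.5
```

>>> play_rows(
  commands=[
    [0.015, -0.004, -0.032, 0, 0],
    [0.015, -0.004, -0.032, 0, 0],
    [0.015, -0.004, -0.032, 0, 0],
    [0.015, -0.004, -0.03, 0, 0],
    [0.015, 0, 0, 0, 0],
  ],
)

```text
time: 7.87
tool_pos: [0.5238, 0.0066, 0.1031]
ee_rot: [[-1.0, 0.006, -0.001], [0.006, 1.0, -0.001], [0.001, -0.001, -1.0]]
force: [0.2, 0.2, -1.4]
opening: 0.0265
gripper_force: 39.6
```

```bash
python3 - <<'E'
from h import *
plan(525,5,-5,-0.2)
im=grab_frame('wrist');p=camera_params('wrist');cv2.imwrite('pics/w7.png',im[:,:,::-1])
E
```

```text
t=7.87 pos [523.8   6.6 103.1] yaw 179.7 open 0.0265 F [ 0.2  0.2 -1.4] grip 39.6 j [ -8.   5.  97.  -0.  78. -97.]
turn -0.002 rad shift [ -1.2  -1.6 108.1]
```

View pics/w7.png

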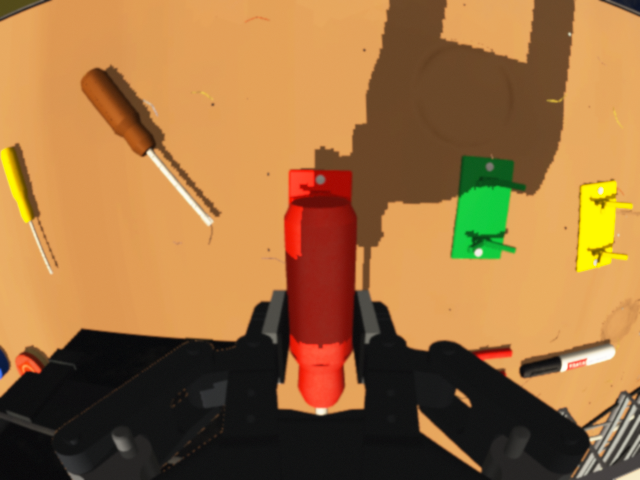

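```bash
python3 - <<'E'
from h import *
p=camera_params('wrist');im=grab_frame('wrist');m=mask(im,'red')
for r in (174,180,186):
    c=np.flatnonzero(m[r,270:370])+270; a=to_plane('wrist',[[c[0]-.5,r],[c[-1]+.5,r]],.005,p); print(r,c[0],c[-1],a.round(4).tolist(), a[:,1].mean())
r=np.flatnonzero(m[140:200,310])[0]+140; print('back edge x',to_plane('wrist',[[300,r-.5],[320,r-.5],[340,r-.5]],.005,p)[:,0])
# handle lateral centre at its axis height
z=read_state()['tool_pos'][2]+.0404
for r in (230,260):
    c=np.flatnonzero(m[r,270:370])+270; print(c[0],c[-1],to_plane('wrist',[[(c[0]+c[-1])/2,r]],z,p)[:,1])
E
```

```text
174 286 349 [[0.4841, -0.0164, 0.005], [0.4844, 0.0315, 0.005]] 0.007555600112549431
180 286 349 [[0.4886, -0.0165, 0.005], [0.489, 0.0315, 0.005]] 0.007520612557439587
186 286 349 [[0.4932, -0.0166, 0.005], [0.4935, 0.0316, 0.005]] 0.007485044925249144
back edge x [0.4800717  0.48021426 0.48025659]
284 356 [0.0096389]
286 354 [0.00955832]
```

>>> play_rows(
  commands=[
    [0.015, -0.001, -0.002, 0.0, 0],
    [0.015, 0, 0, 0.02, 0],
    [0.015, 0, 0, 0.03, 0],
    [0.015, 0, 0, 0.03, 0],
    [0.015, 0, 0, 0, 0],
  ],
)

```text
time: 8.38
tool_pos: [0.5215, 0.0103, 0.0185]
ee_rot: [[-1.0, 0.001, -0.007], [0.001, 1.0, 0.001], [0.007, 0.001, -1.0]]
force: [-1.1, 0.3, -2.4]
opening: 0.0267
gripper_force: 39.6
```

>>> play_rows(
  commands=[
    [0.015, 0, 0, 0.01, 0],
    [0.015, 0, 0, 0.008, 0],
    [0.015, 0, 0, 0.004, 0],
    [0.015, 0, 0, 0.0, 0],
    [0.015, 0, 0, 0, 0],
  ],
)

```text
time: 8.8
tool_pos: [0.525, 0.0089, 0.0021]
ee_rot: [[-1.0, 0.003, 0.001], [0.003, 1.0, -0.0], [-0.001, -0.0, -1.0]]
force: [0.5, 0.1, -0.2]
opening: 0.0263
gripper_force: 39.6
```

```bash
python3 - <<'E'
from h import *
plan(525,5,-6,-0.2)
E
```

```text
t=8.80 pos [525.    8.9   2.1] yaw 179.8 open 0.0263 F [ 0.5  0.1 -0.2] grip 39.6 j [ -7.  11. 103.  -0.  66. -97.]
turn 0.001 rad shift [ 0.  -3.9  8.1]
```

```bash
cat > lat.py <<'E'
from h import *
def lat(col,zoff,rows_h,rows_d,c0=240,c1=400):
    s=read_state();p=camera_params('wrist');im=grab_frame('wrist');m=mask(im,col)
    print('tcp',np.round(np.array(s['tool_pos'])*1000,1))
    for n,rows,z in (('holder',rows_h,.005),('handle',rows_d,s['tool_pos'][2]+zoff)):
        for r in rows:
            c=np.flatnonzero(m[r,c0:c1])+c0
            if len(c): print(n,r,c[0],c[-1],(to_plane('wrist',[[c[0]-.5,r],[c[-1]+.5,r],[(c[0]+c[-1])/2,r]],z,p)*1000)[:,:2].round(1).tolist())
    return im
E
python3 - <<'E'
from lat import *
im=lat('red',.0404,range(100,200,10),(220,250,280)); cv2.imwrite('pics/w8.png',im[:,:,::-1])
E
```

```text
tcp [525.    8.9   2.1]
handle 220 266 363 [[484.5, -11.2], [484.6, 26.5], [484.6, 7.7]]
handle 250 264 363 [[496.7, -12.5], [496.8, 26.9], [496.7, 7.2]]
handle 280 268 359 [[509.7, -11.6], [509.7, 25.8], [509.6, 7.1]]
```

View pics/w8.png

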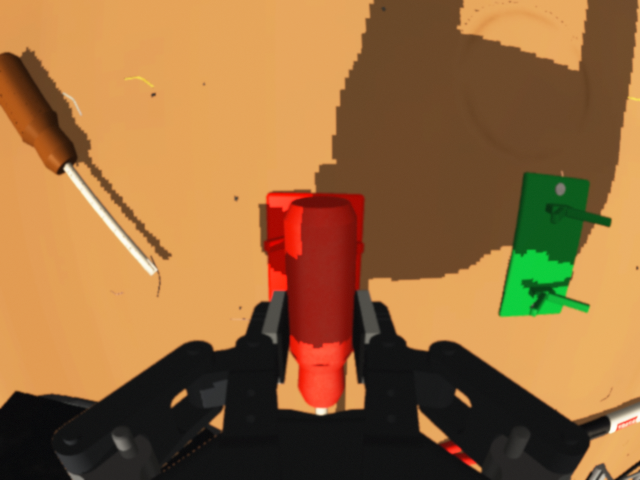

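>>> play_rows(
  commands=[
    [0.015, 0, -0.003, 0.0, 0],
    [0.015, 0, 0, 0.003, 0],
    [0.015, 0, 0, 0.003, 0],
    [0.015, 0, 0, 0, 0],
    [0.015, 0, 0, 0, 0],
  ],
)

```text
time: 9.27
tool_pos: [0.5245, 0.0059, -0.0048]
ee_rot: [[-1.0, 0.003, -0.0], [0.003, 1.0, -0.0], [0.0, -0.0, -1.0]]
force: [-0.4, -0.5, -1.3]
opening: 0.0267
gripper_force: 39.6
```

```bash
python3 - <<'E'
from lat import *
plan(525,5,-6,-0.2)
p=camera_params('wrist');im=grab_frame('wrist');m=mask(im,'red')
for r in (195,200,205,210):
    h=cv2.cvtColor(im,cv2.COLOR_RGB2HSV)[r,240:400]; c=np.flatnonzero(m[r,240:400])+240
    print(r,c[0],c[-1],(to_plane('wrist',[[c[0]-.5,r],[c[-1]+.5,r]],.005,p)*1000)[:,:2].round(1).tolist())
r=np.flatnonzero(m[150:260,275])[0]+150; print('back edge x',to_plane('wrist',[[275,r-.5]],.005,p)[:,0])
plan(525,5,-6,-0.2)
E
```

```text
t=9.27 pos [524.5   5.9  -4.8] yaw 179.8 open 0.0267 F [-0.4 -0.5 -1.3] grip 39.6 j [ -8.  12. 103.  -0.  65. -98.]
turn 0.001 rad shift [-0.5 -0.9  1.2]Traceback (most recent call last):
  File "<stdin>", line 6, in <module>
IndexError: index 0 is out of bounds for axis 0 with size 0
```

>>> play_rows(
  commands=[
    [0.015, 0, -0.0005, 0.001, 0],
    [0.015, 0, 0, 0.001, 0],
    [0.015, 0, 0, 0, 0],
    [0.015, 0, 0, 0, 0],
  ],
)

```text
time: 9.65
tool_pos: [0.5248, 0.0053, -0.0063]
ee_rot: [[-1.0, 0.003, 0.0], [0.003, 1.0, -0.0], [-0.0, -0.0, -1.0]]
force: [-1.1, -0.8, 4.7]
opening: 0.0264
gripper_force: 40.2
```

>>> play_rows(
  commands=[
    [0.03, 0, 0, 0, 0],
    [0.035, 0, 0, 0, 0],
    [0.05, 0, 0, 0, 0],
    [0.05, 0, 0, 0, 0],
    [0.05, 0, 0, 0, 0],
  ],
)

```text
time: 10.07
tool_pos: [0.5246, 0.0054, -0.0066]
ee_rot: [[-1.0, 0.003, -0.0], [0.003, 1.0, -0.0], [0.0, -0.0, -1.0]]
force: [0.6, -0.9, -0.1]
opening: 0.0497
gripper_force: 0.0
```

>>> play_rows(
  commands=[
    [0.05, 0, 0, -0.02, 0],
    [0.05, 0, 0, -0.03, 0],
    [0.06, 0, 0, -0.03, 0],
    [0.06, 0, 0, -0.03, 0],
    [0.06, 0, 0, 0, 0],
  ],
)

```text
time: 10.48
tool_pos: [0.527, 0.0052, 0.1092]
ee_rot: [[-1.0, 0.003, 0.008], [0.003, 1.0, -0.001], [-0.008, -0.001, -1.0]]
force: [0.1, -0.1, 1.1]
opening: 0.0598
gripper_force: 0.0
```

```bash
python3 - <<'E'
from lat import *
plan(420,-401,105,12.8)
im=grab_frame('wrist');t=grab_frame('top')
print(axis('top',t,'red',(300,230,345,300),.034))
cv2.imwrite('pics/w9.png',np.hstack([im[120:440,150:490,::-1],cv2.resize(t[180:340,230:400,::-1],(340,320))]))
E
```

```text
t=10.48 pos [527.    5.2 109.2] yaw 179.8 open 0.0598 F [ 0.1 -0.1  1.1] grip 0.0 j [ -8.   5.  96.  -0.  78. -98.]
turn -0.226 rad shift [ 194.4 -372.3    4.2]Traceback (most recent call last):
  File "<stdin>", line 4, in <module>
  File "h.py", line 20, in axis
    c=max(cv2.findContours(m,0,2)[0],key=cv2.contourArea)
ValueError: max() iterable argument is empty
```

>>> play_rows(
  commands=[
    [0.06, 0.03, 0, 0, 0],
    [0.06, 0.03, 0, 0, 0],
    [0.06, 0, 0, 0, -0.076],
    [0.06, 0, 0, 0, -0.075],
    [0.06, 0, 0, 0, -0.075],
  ],
)

```text
time: 11.0
tool_pos: [0.4638, 0.0057, 0.1023]
ee_rot: [[-0.974, -0.225, -0.001], [-0.225, 0.974, 0.0], [0.001, 0.0, -1.0]]
force: [-0.1, 0.1, 0.8]
opening: 0.0601
gripper_force: 0.0
```

>>> play_rows(
  commands=[
    [0.06, 0.008, -0.03, 0, 0],
    [0.06, 0.008, -0.033, 0, 0],
    [0.06, 0.008, -0.033, 0, 0],
    [0.06, 0.008, -0.033, 0, 0],
    [0.06, 0.008, -0.033, 0, 0],
  ],
)

```text
time: 11.42
tool_pos: [0.4607, -0.1625, 0.1021]
ee_rot: [[-0.975, -0.222, -0.002], [-0.222, 0.975, 0.001], [0.001, 0.001, -1.0]]
force: [0.9, 0.2, -0.5]
opening: 0.0597
gripper_force: 0.0
```

>>> play_rows(
  commands=[
    [0.06, 0.008, -0.033, 0, 0],
    [0.06, 0.008, -0.033, 0, 0],
    [0.06, 0.008, -0.033, 0, 0],
    [0.06, 0.008, -0.033, 0, 0],
    [0.06, 0.008, -0.033, 0, 0],
  ],
)

```text
time: 11.83
tool_pos: [0.4582, -0.3323, 0.1019]
ee_rot: [[-0.975, -0.221, -0.001], [-0.221, 0.975, 0.001], [0.001, 0.002, -1.0]]
force: [0.3, -0.0, -0.1]
opening: 0.06
gripper_force: 0.0
```

>>> play_rows(
  commands=[
    [0.06, 0.008, -0.033, 0, 0],
    [0.06, 0.005, -0.033, 0, 0],
    [0.06, 0, 0, 0, 0],
    [0.06, 0, 0, 0, 0],
    [0.06, 0, 0, 0, 0],
  ],
)

```text
time: 12.25
tool_pos: [0.4605, -0.3975, 0.102]
ee_rot: [[-0.975, -0.221, -0.001], [-0.221, 0.975, 0.002], [0.001, 0.002, -1.0]]
force: [-1.1, 0.7, 0.6]
opening: 0.0599
gripper_force: 0.0
```

```bash
python3 - <<'E'
from lat import *
plan(464,-401,-28,12.8)
p=camera_params('wrist');im=grab_frame('wrist');m=mask(im,'green')
cs=[c for c in cv2.findContours(m,0,2)[0] if cv2.contourArea(c)>300]
for c in cs:
    b=cv2.boundingRect(c); print(b,axis('wrist',im,'green',(b[0],b[1],b[0]+b[2],b[1]+b[3]),.0125,p))
t=grab_frame('top')
m=mask(t,'red');print(axis('top',t,'red',(295,230,345,295),.034))
cv2.imwrite('pics/w9.png',np.hstack([im[80:400,120:460,::-1],cv2.resize(t[180:340,230:400,::-1],(340,320))]))
E
```

```text
t=12.25 pos [ 460.5 -397.5  102. ] yaw -167.2 open 0.0599 F [-1.1  0.7  0.6] grip 0.0 j [ -48.   15.   85.    0.   79. -151.]
turn -0.000 rad shift [ -2.6  -4.2 130. ]
(299, 174, 34, 113) [ 465.  -398.8   14.3   88.5   23.9]
[ 5.251e+02  6.200e+00 -2.000e-01  9.470e+01  4.730e+01]
```

View pics/w9.png

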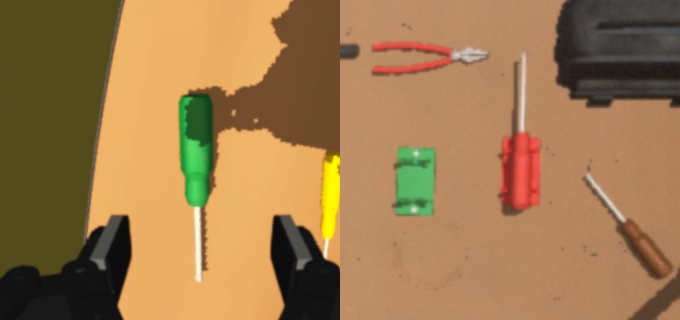

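>>> play_rows(
  commands=[
    [0.06, -0.003, -0.0035, 0, -0.017],
    [0.06, 0, 0, 0.03, 0],
    [0.06, 0, 0, 0.035, 0],
    [0.06, 0, 0, 0.03, 0],
    [0.06, 0, 0, 0.01, 0],
  ],
)

```text
time: 12.77
tool_pos: [0.4636, -0.3988, -0.0057]
ee_rot: [[-0.971, -0.239, -0.003], [-0.24, 0.971, 0.004], [0.002, 0.004, -1.0]]
force: [-1.0, -0.0, -0.3]
opening: 0.06
gripper_force: 0.0
```

>>> play_rows(
  commands=[
    [0.055, 0, 0, 0, 0],
    [0.05, 0, 0, 0, 0],
    [0.05, 0, 0, 0, 0],
  ],
)

```text
time: 13.02
tool_pos: [0.4656, -0.4018, 0.0007]
ee_rot: [[-0.971, -0.238, 0.002], [-0.238, 0.971, -0.002], [-0.001, -0.003, -1.0]]
force: [-0.7, -0.6, 0.8]
opening: 0.0498
gripper_force: 0.0
```

```bash
python3 - <<'E'
from lat import *
plan(464.5,-400,-25,13.8)
p=camera_params('wrist');im=grab_frame('wrist')
print(axis('wrist',im,'green',(270,100,370,470),.0125,p))
E
```

```text
t=13.02 pos [ 465.6 -401.8    0.7] yaw -166.2 open 0.0498 F [-0.7 -0.6  0.8] grip 0.0 j [ -48.   21.   91.   -0.   68. -152.]
turn -0.000 rad shift [ 0.7  2.  25.7]
[ 465.8 -398.8   13.5   91.5   24.4]
```

>>> play_rows(
  commands=[
    [0.05, 0, 0.002, 0.01, 0],
    [0.05, 0, 0, 0.008, 0],
    [0.05, 0, 0, 0.004, 0],
    [0.05, 0, 0, 0, 0],
    [0.05, 0, 0, 0, 0],
  ],
)

```text
time: 13.48
tool_pos: [0.4641, -0.399, -0.0239]
ee_rot: [[-0.971, -0.238, -0.0], [-0.238, 0.971, 0.0], [0.0, 0.001, -1.0]]
force: [-0.9, -0.2, 0.4]
opening: 0.0502
gripper_force: 0.0
```

>>> play_rows(
  commands=[
    [0.035, 0, 0, 0.001, 0],
    [0.012, 0, 0, 0, 0],
    [0.012, 0, 0, 0, 0],
    [0.012, 0, 0, 0, 0],
    [0.012, 0, 0, 0, 0],
  ],
  force=40,
)

```text
time: 13.9
tool_pos: [0.4643, -0.3993, -0.0242]
ee_rot: [[-0.971, -0.238, 0.0], [-0.238, 0.971, -0.001], [-0.0, -0.001, -1.0]]
force: [-0.4, -0.1, 3.2]
opening: 0.0233
gripper_force: 39.4
```

>>> play_rows(
  commands=[
    [0.012, 0, 0, 0, 0],
    [0.012, 0, 0, 0, 0],
    [0.012, 0, 0, 0, 0],
  ],
)

```text
time: 14.15
tool_pos: [0.4643, -0.3993, -0.0243]
ee_rot: [[-0.971, -0.238, 0.0], [-0.238, 0.971, -0.001], [-0.0, -0.001, -1.0]]
force: [-1.0, -1.9, 5.4]
opening: 0.0229
gripper_force: 39.5
```

>>> play_rows(
  commands=[
    [0.012, 0, 0, -0.01, 0],
    [0.012, 0, 0, -0.025, 0],
    [0.012, 0, 0, -0.035, 0],
    [0.012, 0, 0, -0.035, 0],
    [0.012, 0, 0, -0.025, 0],
  ],
)

```text
time: 14.57
tool_pos: [0.4644, -0.3992, 0.109]
ee_rot: [[-0.971, -0.238, 0.001], [-0.238, 0.971, -0.001], [-0.001, -0.002, -1.0]]
force: [0.8, -0.3, -0.0]
opening: 0.0231
gripper_force: 39.4
```

>>> play_rows(
  commands=[
    [0.012, 0, 0, 0, 0.07],
    [0.012, 0, 0, 0, 0.07],
    [0.012, 0, 0, 0, 0.07],
    [0.012, 0.01, 0, 0, 0.064],
    [0.012, 0.025, 0, 0, 0],
  ],
)

```text
time: 14.98
tool_pos: [0.4303, -0.3982, 0.1055]
ee_rot: [[-0.999, 0.037, 0.0], [0.037, 0.999, 0.0], [-0.0, 0.0, -1.0]]
force: [0.3, -0.5, -1.2]
opening: 0.0231
gripper_force: 39.4
```

>>> play_rows(
  commands=[
    [0.012, 0.025, 0.015, 0, 0],
    [0.012, 0.001, 0.03, 0, 0],
    [0.012, 0.001, 0.034, 0, 0],
    [0.012, 0.001, 0.034, 0, 0],
    [0.012, 0.001, 0.034, 0, 0],
  ],
)

```text
time: 15.4
tool_pos: [0.4046, -0.2492, 0.1058]
ee_rot: [[-0.999, 0.035, -0.0], [0.035, 0.999, 0.0], [0.0, 0.0, -1.0]]
force: [0.7, 0.6, -0.0]
opening: 0.0233
gripper_force: 39.4
```

```bash
python3 - <<'E'
from lat import *
plan(404,139,105,-1.9)
E
```

```text
t=15.40 pos [ 404.6 -249.2  105.8] yaw 178.0 open 0.0233 F [ 0.7  0.6 -0. ] grip 39.4 j [ -41.   -0.  103.    0.   78. -129.]
turn -0.001 rad shift [ 13.4 387.9   0.8]
```

>>> play_rows(
  commands=[
    [0.012, 0.001, 0.034, 0, 0],
    [0.012, 0.001, 0.034, 0, 0],
    [0.012, 0.001, 0.034, 0, 0],
    [0.012, 0.001, 0.034, 0, 0],
    [0.012, 0.001, 0.034, 0, 0],
  ],
)

```text
time: 15.82
tool_pos: [0.4054, -0.0789, 0.1059]
ee_rot: [[-0.999, 0.034, 0.0], [0.034, 0.999, -0.0], [-0.0, -0.0, -1.0]]
force: [0.4, 0.5, -0.1]
opening: 0.0231
gripper_force: 39.4
```

>>> play_rows(
  commands=[
    [0.012, 0.001, 0.034, 0, 0],
    [0.012, 0.001, 0.034, 0, 0],
    [0.012, 0.001, 0.034, 0, 0],
    [0.012, 0.001, 0.034, 0, 0],
    [0.012, 0.001, 0.034, 0, 0],
  ],
)

```text
time: 16.23
tool_pos: [0.4061, 0.0912, 0.106]
ee_rot: [[-0.999, 0.034, 0.0], [0.034, 0.999, -0.0], [-0.0, -0.0, -1.0]]
force: [1.5, -0.6, 0.5]
opening: 0.0233
gripper_force: 39.4
```

>>> play_rows(
  commands=[
    [0.012, -0.02, 0.025, 0, 0],
    [0.012, -0.03, 0.008, 0, 0],
    [0.012, -0.03, 0, 0, 0],
    [0.012, -0.02, 0, 0, 0],
    [0.012, 0, 0, 0, 0],
  ],
)

```text
time: 16.65
tool_pos: [0.5103, 0.1192, 0.1053]
ee_rot: [[-0.999, 0.034, -0.0], [0.034, 0.999, -0.0], [0.0, -0.0, -1.0]]
force: [0.3, -0.3, -1.4]
opening: 0.023
gripper_force: 39.4
```

>>> play_rows(
  commands=[
    [0.012, 0, 0, 0.01, 0],
    [0.012, 0, 0, 0.02, 0],
    [0.012, 0, 0, 0.01, 0],
    [0.012, 0, 0, 0, 0],
    [0.012, 0, 0, 0, 0],
  ],
)

```text
time: 17.07
tool_pos: [0.5069, 0.1191, 0.0653]
ee_rot: [[-0.999, 0.034, -0.001], [0.034, 0.999, -0.0], [0.001, -0.0, -1.0]]
force: [0.4, 0.0, 0.1]
opening: 0.0231
gripper_force: 39.4
```

```bash
python3 - <<'E'
from lat import *
plan(512.6,139,-4.8,-1.9)
im=lat('green',.0368,range(130,200,8),(220,250,280)); cv2.imwrite('pics/w10.png',im[:,:,::-1])
E
```

```text
t=17.07 pos [506.9 119.1  65.3] yaw 178.1 open 0.0231 F [0.4 0.  0.1] grip 39.4 j [  5.   7. 100.  -0.  73. -83.]
turn -0.001 rad shift [-5.  20.1 70.1]
tcp [506.9 119.1  65.3]
holder 186 316 387 [[470.4, 118.0], [471.6, 165.1], [471.1, 141.4]]
holder 194 316 386 [[475.7, 117.9], [476.9, 164.5], [476.4, 141.0]]
handle 220 293 389 [[467.2, 110.4], [468.4, 148.8], [467.8, 129.4]]
handle 250 292 384 [[479.6, 109.3], [480.9, 147.0], [480.3, 128.0]]
handle 280 292 382 [[492.9, 108.5], [494.3, 146.5], [493.5, 127.4]]
```

>>> play_rows(
  commands=[
    [0.012, -0.005, 0.01, 0, 0],
    [0.012, 0, 0.01, 0.015, 0],
    [0.012, 0, 0, 0.02, 0],
    [0.012, 0, 0, 0.01, 0],
    [0.012, 0, 0, 0.01, 0],
  ],
)

```text
time: 17.53
tool_pos: [0.5136, 0.1393, 0.0101]
ee_rot: [[-0.999, 0.033, 0.0], [0.033, 0.999, -0.0], [-0.0, -0.0, -1.0]]
force: [-0.5, 1.1, 0.3]
opening: 0.0235
gripper_force: 39.4
```

>>> play_rows(
  commands=[
    [0.012, 0, 0, 0, 0],
    [0.012, 0, 0, 0, 0],
    [0.012, 0, 0, 0, 0],
    [0.012, 0, 0, 0, 0],
  ],
)

```text
time: 17.87
tool_pos: [0.514, 0.1389, 0.0113]
ee_rot: [[-0.999, 0.034, 0.001], [0.034, 0.999, 0.0], [-0.001, 0.0, -1.0]]
force: [0.3, -0.2, -0.9]
opening: 0.0228
gripper_force: 39.4
```

```bash
python3 - <<'E'
from lat import *
plan(512.6,139,-4.8,-1.9)
im=lat('green',.0368,range(160,215,8),(250,)); cv2.imwrite('pics/w10.png',im[:,:,::-1])
E
```

```text
t=17.87 pos [514.  138.9  11.3] yaw 178.0 open 0.0228 F [ 0.3 -0.2 -0.9] grip 39.4 j [  7.  11. 102.  -0.  67. -81.]
turn -0.001 rad shift [ 1.4  0.1 16.1]
tcp [514.  138.9  11.3]
holder 192 274 367 [[470.5, 117.6], [472.1, 165.1], [471.4, 141.3]]
holder 200 275 367 [[474.7, 117.9], [476.3, 165.0], [475.6, 141.4]]
holder 208 275 367 [[478.8, 117.6], [480.4, 165.0], [479.7, 141.3]]
handle 250 278 365 [[486.4, 123.4], [487.6, 159.0], [487.0, 141.2]]
```

View pics/w10.png

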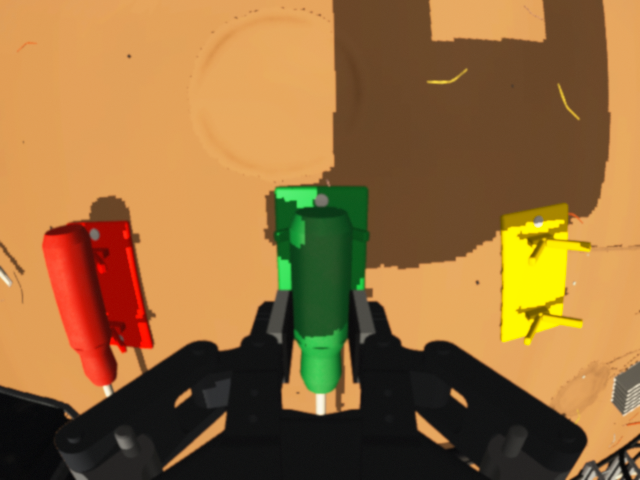

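>>> play_rows(
  commands=[
    [0.012, 0.001, 0, 0.008, 0],
    [0.012, 0, 0, 0.005, 0],
    [0.012, 0, 0, 0.002, 0],
    [0.012, 0, 0, 0, 0],
    [0.012, 0, 0, 0, 0],
  ],
)

```text
time: 18.33
tool_pos: [0.5122, 0.1391, -0.005]
ee_rot: [[-0.999, 0.034, -0.001], [0.034, 0.999, 0.0], [0.001, 0.0, -1.0]]
force: [-0.2, 1.2, 0.8]
opening: 0.0233
gripper_force: 39.4
```

>>> play_rows(
  commands=[
    [0.012, 0, 0, 0, 0],
    [0.012, 0, 0, 0, 0],
  ],
)

```text
time: 18.5
tool_pos: [0.5124, 0.1389, -0.0047]
ee_rot: [[-0.999, 0.034, -0.0], [0.034, 0.999, -0.0], [0.0, -0.0, -1.0]]
force: [-1.5, -0.3, 0.0]
opening: 0.0232
gripper_force: 39.4
```

>>> play_rows(
  commands=[
    [0.012, 0, 0, 0.001, 0],
    [0.012, 0, 0, 0, 0],
    [0.012, 0, 0, 0, 0],
  ],
)

```text
time: 18.75
tool_pos: [0.5126, 0.1392, -0.0053]
ee_rot: [[-0.999, 0.034, 0.001], [0.034, 0.999, 0.0], [-0.001, 0.0, -1.0]]
force: [-1.7, 3.5, 4.8]
opening: 0.0233
gripper_force: 40.0
```

>>> play_rows(
  commands=[
    [0.028, 0, 0, 0, 0],
    [0.035, 0, 0, 0, 0],
    [0.05, 0, 0, 0, 0],
    [0.05, 0, 0, 0, 0],
    [0.05, 0, 0, 0, 0],
  ],
)

```text
time: 19.17
tool_pos: [0.5124, 0.1389, -0.0057]
ee_rot: [[-0.999, 0.034, -0.0], [0.034, 0.999, -0.0], [0.0, -0.0, -1.0]]
force: [0.7, 0.6, 0.1]
opening: 0.0502
gripper_force: 0.0
```

>>> play_rows(
  commands=[
    [0.05, 0, 0, -0.02, 0],
    [0.05, 0, 0, -0.03, 0],
    [0.05, 0, 0, -0.03, 0],
    [0.05, 0, 0, -0.03, 0],
    [0.05, 0, 0, 0, 0],
  ],
)

```text
time: 19.58
tool_pos: [0.5148, 0.1393, 0.1101]
ee_rot: [[-0.999, 0.034, 0.008], [0.034, 0.999, 0.001], [-0.007, 0.001, -1.0]]
force: [0.0, -0.3, 0.5]
opening: 0.05
gripper_force: 0.0
```

```bash
python3 - <<'E'
from lat import *
plan(420,-100,105,17)
E
```

```text
t=19.58 pos [514.8 139.3 110.1] yaw 178.1 open 0.0500 F [ 0.  -0.3  0.5] grip 0.0 j [  7.   6.  95.  -0.  78. -81.]
turn -0.330 rad shift [ 160.6 -201.1    5.1]
```

>>> play_rows(
  commands=[
    [0.05, 0.025, 0, 0, 0],
    [0.05, 0.035, 0, 0, 0],
    [0.05, 0.03, 0, 0, -0.08],
    [0.05, 0, 0, 0, -0.1],
    [0.05, 0, 0, 0, -0.1],
  ],
)

```text
time: 20.0
tool_pos: [0.4214, 0.1421, 0.1046]
ee_rot: [[-0.969, -0.249, 0.001], [-0.249, 0.969, 0.0], [-0.001, -0.0, -1.0]]
force: [0.2, -0.1, -0.1]
opening: 0.0496
gripper_force: 0.0
```

>>> play_rows(
  commands=[
    [0.05, 0, 0, 0, -0.05],
    [0.05, 0.006, -0.03, 0, 0],
    [0.05, 0.006, -0.033, 0, 0],
    [0.05, 0.006, -0.033, 0, 0],
    [0.05, 0.006, -0.033, 0, 0],
  ],
)

```text
time: 20.42
tool_pos: [0.437, 0.0103, 0.1044]
ee_rot: [[-0.956, -0.293, 0.0], [-0.293, 0.956, -0.0], [-0.0, -0.0, -1.0]]
force: [-0.6, -0.5, 0.3]
opening: 0.0499
gripper_force: 0.0
```

>>> play_rows(
  commands=[
    [0.05, 0.006, -0.033, 0, 0],
    [0.05, 0.006, -0.033, 0, 0],
    [0.05, 0.006, -0.033, 0, 0],
    [0.05, 0.006, -0.033, 0, 0],
    [0.05, 0.006, -0.033, 0, 0],
  ],
)

```text
time: 20.83
tool_pos: [0.4565, -0.1567, 0.1043]
ee_rot: [[-0.956, -0.292, 0.0], [-0.292, 0.956, -0.0], [-0.0, -0.0, -1.0]]
force: [0.6, 0.3, -0.4]
opening: 0.0502
gripper_force: 0.0
```

>>> play_rows(
  commands=[
    [0.05, 0.006, -0.033, 0, 0],
    [0.05, 0.006, -0.033, 0, 0],
    [0.05, 0.004, -0.033, 0, 0],
    [0.05, 0, -0.02, 0, 0],
    [0.05, 0, 0, 0, 0],
  ],
)

```text
time: 21.25
tool_pos: [0.4763, -0.277, 0.1038]
ee_rot: [[-0.957, -0.289, -0.0], [-0.289, 0.957, -0.001], [0.0, -0.001, -1.0]]
force: [0.9, 1.2, -0.9]
opening: 0.0499
gripper_force: 0.0
```

>>> play_rows(
  commands=[
    [0.05, 0, 0, 0, 0],
    [0.05, 0, 0, 0, 0],
    [0.05, 0, 0, 0, 0],
  ],
)

```text
time: 21.5
tool_pos: [0.476, -0.2725, 0.1044]
ee_rot: [[-0.956, -0.293, -0.0], [-0.293, 0.956, 0.0], [0.0, 0.0, -1.0]]
force: [-0.3, 0.3, 0.4]
opening: 0.0499
gripper_force: 0.0
```

```bash
python3 - <<'E'
from lat import *
plan(478.9,-284,-23,17)
p=camera_params('wrist');im=grab_frame('wrist');m=mask(im,'yellow')
for c in cv2.findContours(m,0,2)[0]:
  if cv2.contourArea(c)>250:
    b=cv2.boundingRect(c); print(b,axis('wrist',im,'yellow',(b[0],b[1],b[0]+b[2],b[1]+b[3]),.0085,p))
t=grab_frame('top')
print(axis('top',t,'green',(245,230,290,300),.032))
cv2.imwrite('pics/w11.png',np.hstack([im[80:400,120:460,::-1],cv2.resize(t[180:340,190:360,::-1],(340,320))]))
E
```

```text
t=21.50 pos [ 476.  -272.5  104.4] yaw -163.0 open 0.0499 F [-0.3  0.3  0.4] grip 0.0 j [ -38.    8.   94.    0.   78. -145.]
turn 0.000 rad shift [  0.6 -11.8 127.4]
(297, 176, 22, 97) [ 479.4 -281.3   16.1   76.8   15.8]
(0, 0, 129, 480) [ 766.1 -586.3   -7.5  874.1  220.5]
[512.8 136.4  -1.9  84.4  45.9]
```

View pics/w11.png

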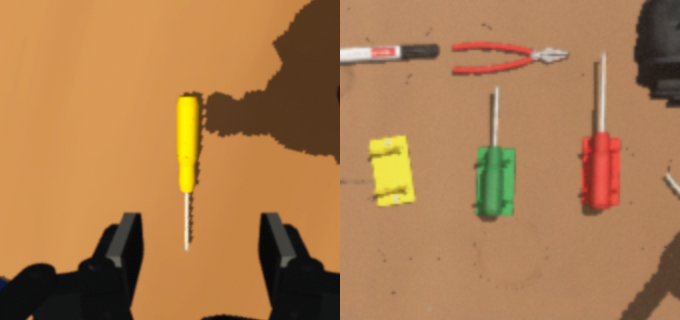

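>>> play_rows(
  commands=[
    [0.05, 0, -0.0105, 0, 0.008],
    [0.05, 0, 0, 0.03, 0],
    [0.05, 0, 0, 0.035, 0],
    [0.05, 0, 0, 0.03, 0],
    [0.05, 0, 0, 0.01, 0],
  ],
)

```text
time: 22.02
tool_pos: [0.4776, -0.2824, -0.0045]
ee_rot: [[-0.959, -0.284, -0.004], [-0.284, 0.959, 0.003], [0.003, 0.004, -1.0]]
force: [-0.6, 0.9, -1.1]
opening: 0.0501
gripper_force: 0.0
```

>>> play_rows(
  commands=[
    [0.04, 0, 0, 0, 0],
    [0.04, 0, 0, 0, 0],
    [0.04, 0, 0, 0, 0],
    [0.04, 0, 0, 0, 0],
  ],
)

```text
time: 22.35
tool_pos: [0.4801, -0.2842, 0.0014]
ee_rot: [[-0.959, -0.284, 0.002], [-0.284, 0.959, -0.002], [-0.002, -0.002, -1.0]]
force: [1.0, -0.8, -0.1]
opening: 0.0402
gripper_force: 0.0
```

```bash
python3 - <<'E'
from lat import *
plan(479,-282.5,-22.5,16.5)
p=camera_params('wrist');im=grab_frame('wrist')
print(axis('wrist',im,'yellow',(260,120,380,470),.0085,p))
E
```

```text
t=22.35 pos [ 480.1 -284.2    1.4] yaw -163.5 open 0.0402 F [ 1.  -0.8 -0.1] grip 0.0 j [ -39.   15.   99.   -0.   66. -145.]
turn 0.000 rad shift [ 0.6  2.  23.9]
[ 479.6 -281.5   16.    79.    16.3]
```

>>> play_rows(
  commands=[
    [0.04, 0, 0.0015, 0.01, 0],
    [0.04, 0, 0, 0.008, 0],
    [0.04, 0, 0, 0.004, 0],
    [0.04, 0, 0, 0, 0],
    [0.04, 0, 0, 0, 0],
  ],
)

```text
time: 22.82
tool_pos: [0.4785, -0.2819, -0.023]
ee_rot: [[-0.959, -0.284, -0.001], [-0.284, 0.959, 0.0], [0.001, 0.001, -1.0]]
force: [-0.3, 0.4, -0.4]
opening: 0.0396
gripper_force: 0.0
```

>>> play_rows(
  commands=[
    [0.03, 0, 0, 0, 0],
    [0.02, 0, 0, 0, 0],
    [0.005, 0, 0, 0, 0],
    [0.005, 0, 0, 0, 0],
    [0.005, 0, 0, 0, 0],
  ],
  force=40,
)

```text
time: 23.23
tool_pos: [0.4789, -0.2823, -0.0222]
ee_rot: [[-0.959, -0.284, 0.0], [-0.284, 0.959, -0.001], [-0.0, -0.001, -1.0]]
force: [0.8, -0.7, 3.4]
opening: 0.0108
gripper_force: 34.4
```

>>> play_rows(
  commands=[
    [0.005, 0, 0, 0, 0],
    [0.005, 0, 0, 0, 0],
    [0.005, 0, 0, 0, 0],
  ],
)

```text
time: 23.48
tool_pos: [0.4789, -0.2823, -0.0222]
ee_rot: [[-0.959, -0.284, 0.0], [-0.284, 0.959, -0.001], [-0.0, -0.001, -1.0]]
force: [-0.8, -0.2, 5.7]
opening: 0.0109
gripper_force: 35.1
```

>>> play_rows(
  commands=[
    [0.02, 0, 0, 0, 0],
    [0.04, 0, 0, 0, 0],
    [0.04, 0, 0, 0, 0],
    [0.04, 0, 0, 0, 0],
  ],
)

```text
time: 23.82
tool_pos: [0.4786, -0.2819, -0.0227]
ee_rot: [[-0.959, -0.284, -0.0], [-0.284, 0.959, 0.0], [0.0, 0.0, -1.0]]
force: [-0.3, 0.1, 0.1]
opening: 0.04
gripper_force: 0.0
```

>>> play_rows(
  commands=[
    [0.04, 0, 0, 0.004, 0],
    [0.04, 0, 0, 0.004, 0],
    [0.04, 0, 0, 0.003, 0],
    [0.04, 0, 0, 0.002, 0],
    [0.04, 0, 0, 0, 0],
  ],
)

```text
time: 24.23
tool_pos: [0.4785, -0.2819, -0.0361]
ee_rot: [[-0.959, -0.284, -0.001], [-0.284, 0.959, 0.0], [0.0, 0.0, -1.0]]
force: [0.3, -0.1, 0.6]
opening: 0.0398
gripper_force: 0.0
```

```bash
python3 - <<'E'
from lat import *
plan(479,-282.5,-35,16.5)
p=camera_params('wrist');im=grab_frame('wrist')
print(axis('wrist',im,'yellow',(260,120,380,470),.0085,p))
cv2.imwrite('pics/w12.png',im[:,:,::-1])
E
```

```text
t=24.23 pos [ 478.5 -281.9  -36.1] yaw -163.5 open 0.0398 F [ 0.3 -0.1  0.6] grip 0.0 j [ -38.   17.  101.   -0.   62. -145.]
turn 0.000 rad shift [-0.3 -0.7 -1.1]
[ 480.  -281.2   15.8   81.    16.4]
```

No contact yet; close.

>>> play_rows(
  commands=[
    [0.03, 0, 0, 0, 0],
    [0.02, 0, 0, 0, 0],
    [0.005, 0, 0, 0, 0],
    [0.005, 0, 0, 0, 0],
    [0.005, 0, 0, 0, 0],
  ],
  force=40,
)

```text
time: 24.7
tool_pos: [0.4794, -0.2825, -0.0345]
ee_rot: [[-0.959, -0.284, 0.001], [-0.284, 0.959, -0.001], [-0.001, -0.002, -1.0]]
force: [-1.0, 1.1, 11.6]
opening: 0.0152
gripper_force: 42.2
```

>>> play_rows(
  commands=[
    [0.005, 0, 0, 0, 0],
    [0.005, 0, 0, 0, 0],
    [0.005, 0, 0, 0, 0],
  ],
)

```text
time: 24.95
tool_pos: [0.4793, -0.2825, -0.0345]
ee_rot: [[-0.959, -0.284, 0.001], [-0.284, 0.959, -0.001], [-0.001, -0.001, -1.0]]
force: [-2.0, 2.3, 12.2]
opening: 0.0153
gripper_force: 42.2
```

>>> play_rows(
  commands=[
    [0.005, 0, 0, -0.01, 0],
    [0.005, 0, 0, -0.025, 0],
    [0.005, 0, 0, -0.035, 0],
    [0.005, 0, 0, -0.035, 0],
    [0.005, 0, 0, -0.03, 0],
  ],
)

```text
time: 25.37
tool_pos: [0.4787, -0.282, 0.1022]
ee_rot: [[-0.959, -0.284, 0.001], [-0.284, 0.959, -0.001], [-0.0, -0.001, -1.0]]
force: [0.8, 0.2, -0.5]
opening: 0.0153
gripper_force: 39.1
```

>>> play_rows(
  commands=[
    [0.005, 0, 0, 0, 0.06],
    [0.005, 0, 0, 0, 0.067],
    [0.005, 0.022, 0.004, 0, 0],
    [0.005, 0.028, 0.004, 0, 0],
    [0.005, 0.024, 0.004, 0, 0],
  ],
)

```text
time: 25.78
tool_pos: [0.4025, -0.2817, 0.0996]
ee_rot: [[-0.987, -0.161, -0.0], [-0.161, 0.987, 0.0], [0.0, 0.0, -1.0]]
force: [-0.3, -0.7, -1.0]
opening: 0.0152
gripper_force: 39.1
```

>>> play_rows(
  commands=[
    [0.005, -0.005, 0.025, 0, 0],
    [0.005, -0.005, 0.032, 0, 0],
    [0.005, -0.005, 0.032, 0, 0],
    [0.005, -0.005, 0.032, 0, 0],
    [0.005, -0.005, 0.032, 0, 0],
  ],
)

```text
time: 26.2
tool_pos: [0.4034, -0.1257, 0.0999]
ee_rot: [[-0.987, -0.16, 0.0], [-0.16, 0.987, -0.0], [-0.0, -0.0, -1.0]]
force: [-0.1, -0.5, -0.6]
opening: 0.0153
gripper_force: 39.2
```

>>> play_rows(
  commands=[
    [0.005, -0.005, 0.032, 0, 0],
    [0.005, -0.005, 0.032, 0, 0],
    [0.005, -0.005, 0.032, 0, 0],
    [0.005, -0.005, 0.032, 0, 0],
    [0.005, -0.005, 0.032, 0, 0],
  ],
)

```text
time: 26.62
tool_pos: [0.4024, 0.0364, 0.1001]
ee_rot: [[-0.987, -0.16, 0.001], [-0.16, 0.987, -0.0], [-0.001, -0.0, -1.0]]
force: [1.1, -0.0, -0.1]
opening: 0.0151
gripper_force: 39.2
```

```bash
python3 - <<'E'
from lat import *
plan(404,270.8,100,9.2)
plan(526.3,270.8,50,9.2)
E
```

```text
t=26.62 pos [402.4  36.4 100.1] yaw -170.8 open 0.0151 F [ 1.1 -0.  -0.1] grip 39.2 j [  -6.   -9.  111.   -0.   78. -105.]
turn 0.000 rad shift [-3.900e+01  2.311e+02  1.000e-01]
t=26.62 pos [402.4  36.4 100.1] yaw -170.8 open 0.0151 F [ 1.1 -0.  -0.1] grip 39.2 j [  -6.   -9.  111.   -0.   78. -105.]
turn 0.000 rad shift [-159.7  211.6   50.1]
```

>>> play_rows(
  commands=[
    [0.005, -0.02, 0.03, 0, 0],
    [0.005, -0.022, 0.03, 0, 0],
    [0.005, -0.022, 0.03, 0, 0],
    [0.005, -0.022, 0.03, 0, 0],
    [0.005, -0.022, 0.03, 0, 0],
  ],
)

```text
time: 27.03
tool_pos: [0.4857, 0.2023, 0.0999]
ee_rot: [[-0.987, -0.161, 0.0], [-0.161, 0.987, -0.0], [-0.0, -0.0, -1.0]]
force: [1.3, -1.7, 0.2]
opening: 0.0152
gripper_force: 39.2
```

>>> play_rows(
  commands=[
    [0.005, -0.022, 0.03, 0, 0],
    [0.005, -0.022, 0.02, 0, 0],
    [0.005, -0.005, 0.005, 0.01, 0],
    [0.005, 0, 0, 0.02, 0],
    [0.005, 0, 0, 0.02, 0],
  ],
)

```text
time: 27.45
tool_pos: [0.5251, 0.263, 0.0491]
ee_rot: [[-0.987, -0.161, 0.001], [-0.161, 0.987, 0.0], [-0.001, -0.0, -1.0]]
force: [-0.3, -0.2, -0.7]
opening: 0.0153
gripper_force: 39.2
```

>>> play_rows(
  commands=[
    [0.005, 0, 0, 0, 0],
    [0.005, 0, 0, 0, 0],
    [0.005, 0, 0, 0, 0],
    [0.005, 0, 0, 0, 0],
  ],
)

```text
time: 27.78
tool_pos: [0.5256, 0.2625, 0.051]
ee_rot: [[-0.987, -0.16, 0.002], [-0.16, 0.987, 0.001], [-0.002, 0.0, -1.0]]
force: [-0.0, 0.3, -0.4]
opening: 0.0149
gripper_force: 39.2
```

```bash
python3 - <<'E'
from lat import *
plan(526.3,270.8,-17,9.2)
im=lat('yellow',.043,range(130,215,8),(250,))
E
```

```text
t=27.78 pos [525.6 262.5  51. ] yaw -170.8 open 0.0149 F [-0.   0.3 -0.4] grip 39.2 j [ 19.  15.  92.  -0.  73. -80.]
turn 0.000 rad shift [-2.1  8.1 68. ]
tcp [525.6 262.5  51. ]
holder 186 296 373 [[489.7, 242.1], [481.9, 289.1], [485.9, 265.5]]
holder 194 296 372 [[494.6, 242.8], [486.9, 289.5], [490.9, 266.1]]
holder 202 296 372 [[499.6, 243.5], [491.8, 290.4], [495.8, 266.9]]
holder 210 296 372 [[504.6, 244.2], [496.9, 291.4], [500.8, 267.8]]
handle 250 297 371 [[498.1, 249.5], [493.5, 278.1], [495.8, 263.7]]
```

>>> play_rows(
  commands=[
    [0.005, -0.002, 0.008, 0, 0],
    [0.005, 0, 0, 0.02, 0],
    [0.005, 0, 0, 0.02, 0],
    [0.005, 0, 0, 0.01, 0],
    [0.005, 0, 0, 0, 0],
  ],
)

```text
time: 28.25
tool_pos: [0.5245, 0.2706, -0.0025]
ee_rot: [[-0.987, -0.161, -0.003], [-0.161, 0.987, -0.001], [0.003, -0.001, -1.0]]
force: [-1.2, 0.5, -1.2]
opening: 0.0158
gripper_force: 39.2
```

>>> play_rows(
  commands=[
    [0.005, 0, 0, 0, 0],
    [0.005, 0, 0, 0, 0],
    [0.005, 0, 0, 0, 0],
  ],
)

```text
time: 28.5
tool_pos: [0.5262, 0.2709, 0.0006]
ee_rot: [[-0.987, -0.16, 0.002], [-0.16, 0.987, 0.0], [-0.002, 0.0, -1.0]]
force: [-0.2, -0.6, 0.0]
opening: 0.0151
gripper_force: 39.2
```

```bash
python3 - <<'E'
from lat import *
plan(526.3,270.8,-17,9.2)
im=lat('yellow',.043,range(190,230,10),(250,)); cv2.imwrite('pics/w13.png',im[:,:,::-1])
E
```

```text
t=28.50 pos [526.2 270.9   0.6] yaw -170.8 open 0.0151 F [-0.2 -0.6  0. ] grip 39.2 j [ 20.  18.  94.  -0.  68. -79.]
turn 0.001 rad shift [-0.  -0.1 17.6]
tcp [526.2 270.9   0.6]
holder 200 272 370 [[489.7, 242.1], [482.1, 288.9], [486.0, 265.5]]
holder 210 272 370 [[494.6, 242.8], [487.0, 289.8], [490.9, 266.3]]
holder 220 273 369 [[499.5, 243.9], [492.0, 290.3], [495.8, 267.1]]
handle 250 272 371 [[500.4, 248.4], [494.2, 286.6], [497.3, 267.5]]
```

View pics/w13.png

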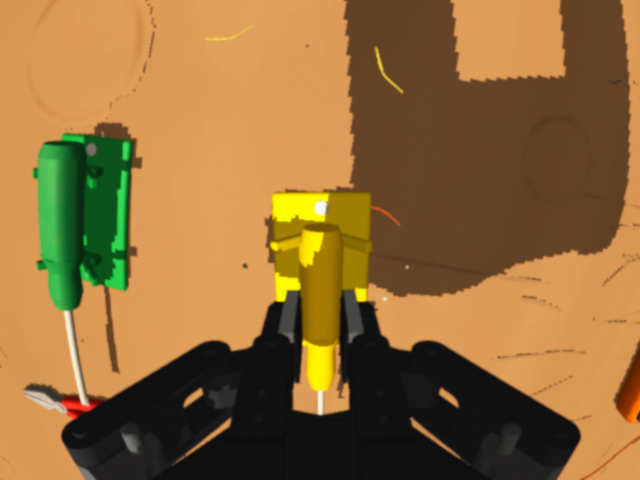

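>>> play_rows(
  commands=[
    [0.005, 0, 0, 0.008, 0],
    [0.005, 0, 0, 0.006, 0],
    [0.005, 0, 0, 0.002, 0],
    [0.005, 0, 0, 0, 0],
    [0.005, 0, 0, 0, 0],
  ],
)

```text
time: 28.97
tool_pos: [0.5254, 0.2709, -0.017]
ee_rot: [[-0.987, -0.161, -0.001], [-0.161, 0.987, 0.0], [0.0, 0.0, -1.0]]
force: [-0.8, 2.5, 0.0]
opening: 0.0155
gripper_force: 39.3
```

>>> play_rows(
  commands=[
    [0.005, 0, 0, 0.001, 0],
    [0.005, 0, 0, 0, 0],
    [0.005, 0, 0, 0, 0],
  ],
)

```text
time: 29.22
tool_pos: [0.5255, 0.271, -0.0173]
ee_rot: [[-0.987, -0.161, -0.0], [-0.161, 0.987, 0.0], [-0.0, 0.0, -1.0]]
force: [-3.4, 2.9, 7.8]
opening: 0.0153
gripper_force: 40.2
```

Seated (7.8 N up). Release, retreat, check from the top.

>>> play_rows(
  commands=[
    [0.02, 0, 0, 0, 0],
    [0.03, 0, 0, 0, 0],
    [0.045, 0, 0, 0, 0],
    [0.045, 0, 0, 0, 0],
    [0.045, 0, 0, 0, 0],
  ],
)

```text
time: 29.63
tool_pos: [0.5255, 0.2705, -0.0178]
ee_rot: [[-0.987, -0.16, -0.0], [-0.16, 0.987, -0.0], [0.0, -0.0, -1.0]]
force: [0.3, 0.2, 1.1]
opening: 0.0449
gripper_force: 0.0
```

>>> play_rows(
  commands=[
    [0.045, 0, 0, -0.015, 0],
    [0.045, 0, 0, -0.03, 0],
    [0.045, 0, 0, -0.035, 0],
    [0.045, 0, 0, -0.035, 0],
    [0.045, 0, 0, -0.035, 0],
  ],
)

```text
time: 30.05
tool_pos: [0.5253, 0.2705, 0.134]
ee_rot: [[-0.987, -0.16, -0.0], [-0.16, 0.987, -0.0], [0.0, -0.0, -1.0]]
force: [0.9, -0.0, 0.2]
opening: 0.0451
gripper_force: 0.0
```

>>> play_rows(
  commands=[
    [0.045, 0.02, 0.02, 0, 0],
    [0.045, 0.03, 0.03, 0, 0],
    [0.045, 0.03, 0.03, 0, 0],
    [0.045, 0.02, 0.03, 0, 0],
    [0.045, 0, 0.02, 0, 0],
  ],
)

```text
time: 30.47
tool_pos: [0.4037, 0.3836, 0.133]
ee_rot: [[-0.987, -0.162, -0.0], [-0.162, 0.987, 0.001], [0.0, 0.001, -1.0]]
force: [-0.0, -0.7, -0.3]
opening: 0.0448
gripper_force: 0.0
```

>>> play_rows(
  commands=[
    [0.045, 0, 0.02, 0, 0],
    [0.045, 0, 0, 0, 0],
    [0.045, 0, 0, 0, 0],
    [0.045, 0, 0, 0, 0],
  ],
)

```text
time: 30.8
tool_pos: [0.4041, 0.4014, 0.1322]
ee_rot: [[-0.987, -0.161, -0.0], [-0.161, 0.987, -0.001], [0.0, -0.001, -1.0]]
force: [0.1, 0.2, -0.0]
opening: 0.0452
gripper_force: 0.0
```

```bash
python3 - <<'E'
from h import *
plan(420,400,100,0)
t=grab_frame('top');p=camera_params('top')
for k,c,roi,z in [('r','red',(295,230,345,295),.034),('g','green',(245,230,290,300),.032),('y','yellow',(190,235,235,295),.026)]:
    try: print(k,axis('top',t,c,roi,z),axis('top',t,c,roi,.005))
    except Exception as e: print(k,e)
    # bright-metal blade beyond holder gives the driver's axis
for k in ['driver_red_handle','driver_green_handle','driver_yellow_handle','cutters_mid','marker_mid','tin_mid']:
    print(k,[(np.round(d['box']).astype(int).tolist(),round(d['confidence'],2)) for d in search_frame('top',k)][:3])
# wrist check of yellow: level shows in shape of handle; print extents
w=grab_frame('wrist');pw=camera_params('wrist');m=mask(w,'yellow')
c=max(cv2.findContours(m,0,2)[0],key=cv2.contourArea);print(cv2.boundingRect(c))
E
```

```text
t=30.80 pos [404.1 401.4 132.2] yaw -170.8 open 0.0452 F [ 0.1  0.2 -0. ] grip 0.0 j [ 37.  10.  89.  -0.  82. -62.]
turn 0.161 rad shift [-15.9  -1.4  32.2]
r [ 5.251e+02  6.200e+00 -2.000e-01  9.470e+01  4.730e+01] [ 5.26e+02  5.90e+00 -2.00e-01  9.68e+01  4.84e+01]
g [511.9 136.4  -1.9  82.9  45.8] [512.5 138.8  -1.9  84.6  46.8]
y [525.6 266.9   9.4  85.3  48.7] [526.3 270.9   9.4  86.7  49.5]
driver_red_handle [([311, 221, 325, 285], 0.87)]
driver_green_handle [([260, 224, 272, 292], 0.83), ([354, 265, 395, 319], 0.63)]
driver_yellow_handle [([213, 251, 220, 282], 0.7)]
cutters_mid [([247, 203, 302, 216], 0.89)]
marker_mid [([188, 203, 240, 211], 0.56), ([260, 233, 272, 292], 0.55)]
tin_mid [([443, 187, 464, 207], 0.67)]
(137, 272, 63, 82)
```

```bash
python3 - <<'E'
from h import *
s=read_state();p=camera_params('wrist');R=cv2.Rodrigues(p['rvec'])[0];E=np.array(s['ee_rot']);t=np.array(s['tool_pos'])
q=dict(p); q['rvec']=cv2.Rodrigues(R@E)[0]; q['tvec']=R@t+p['tvec'].ravel()   # tool -> camera
for n,f,col,z,half in [('red','w7','red',-.0404,47.5),('red','w6','red',-.0404,47.5),('green','w10','green',-.0368,42),('yellow','w13','yellow',-.043,38)]:
    im=cv2.imread(f'pics/{f}.png')[:,:,::-1]; g=cv2.cvtColor(im,cv2.COLOR_RGB2HSV)[:,314:328].mean(1)
    v=g[190:245]; d=np.abs(np.diff(v,axis=0)).sum(1); rows=np.argsort(d)[::-1][:4]+190
    print(n,half,[(int(r),(to_plane('wrist',[[320.5,r+.5]],z,q)[0,:2]*1000).round(1).tolist()) for r in sorted(rows)])
E
```

```text
red 47.5 [(190, [51.8, 0.9]), (195, [49.9, 0.9]), (207, [45.2, 0.9]), (208, [44.8, 0.9])]
red 47.5 [(194, [50.2, 0.9]), (195, [49.9, 0.9]), (196, [49.5, 0.9]), (197, [49.1, 0.9])]
green 42 [(193, [49.9, 0.9]), (205, [45.2, 0.9]), (206, [44.8, 0.9]), (207, [44.4, 0.9])]
yellow 38 [(191, [51.9, 0.9]), (200, [48.5, 0.9]), (201, [48.1, 0.9]), (214, [43.1, 0.9])]
```

```bash
python3 -c "
from bench import *
print(job_done())"
```

```text
the job is handed in; nothing more can be done
None
```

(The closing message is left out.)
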